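# Feel along a storage pot's rim for its sunk catch and spring the lid open

## Robot

A 7-joint arm with a two-finger parallel gripper is mounted at the origin on a cart in front of the work surface, level with it; the furniture and walls round the work are solid. World frame = base frame: x ahead of the robot, y to its left, z up, the work surface at z = 0. Lengths are in m, angles in rad, forces in N, time in s.
With the tool pointing down it reaches from about 0.4 to 0.75 m from the base axis. Payload 19.5 kg.
Tool frame: the origin (TCP) lies on the centre line of the jaws, within the pads' length; the fingertips stand 8 mm ahead of it and the grasp point (between the pads) lies 11 mm behind it (nose_length is the distance from the TCP to the fingertips, in m); z points along the fingers, y is the line along which they close (so a half turn about z gives the same grasp; the last joint's range is limited). The gripper opens to 85 mm and grips with 20 to 120 N. Pads are 22 mm wide; open, the fingers measure 114 mm over their backs; the gripper's body (76 mm by 85 mm) begins 54 mm behind the grasp point. The pads swing forward as they close: fully open they stand 13 mm farther back than shut.
Start: joints at [1.276, 0.707, -0.028, 1.485, 0.022, 0.951, -0.075], TCP at [0.144, -0.557, 0.239] pointing down, gripper open.
Joint ranges: [-2.71, 2.71], [-0.32, 2.16], [-1.57, 1.52], [0, 2.45], [-1.46, 4.6], [0, 2.02], [-2.83, 2.83]. Speed limits (rad/s): [1.89, 1.89, 2.57, 2.57, 3.01, 3.01, 3.01].

## Interface

Orientations are given as a rotation vector (axis times angle).
In Python, from workcell import * gives the robot as it stands.
- The arm moves only by the shell command python3 -m creep 'ROWS' [OPENING] [FORCE]. ROWS is a JSON object of lists of equal length, an entry for each row: "slide": the shift along the tool's x, y, z in units of 50 cm (1.0 is 50 cm), a list of three; "angular": the turn, a rotation vector about the tool's x, y, z in units of 2 pi rad (1.0 is 2 pi rad), a list of three. In form: {"slide": [[x, y, z], ...], "angular": [[rx, ry, rz], ...]}. A call has 1 to 20 rows; each row is the pose to reach, as a shift and turn from the pose commanded when the call began, along the tool's axes at that moment, turning the shorter way round; what a row does not reach only later rows make up. A row lasts 1/10 s, in which the tool goes at most 50 mm and 8.59 degrees, less where a joint would pass 70% of its speed; a pose out of reach is approached as far as the arm can. A call with a number of a shift or a turn outside -1 to 1 is refused whole. A call with a gripper value outside its range is refused whole. OPENING is the gripper's target within -1 to 1 (fully open at 1, half-way at 0, shut at -1), set as the call begins (- or left out, the last holds). The fingers move at their own pace and stop on an object; FORCE is the grip in N (left out, the last holds). Time passes only in rows, so rows that repeat a pose let the fingers close. It gives the time, the measured TCP pose, the force, the opening and the grip force at its end, in the units of the state.
- state(): the state, without advancing time (a new reading comes with each control period).
- grab_frame(name): name is "scene" or "top" or "wrist"; returns a dict with "color" (420x560x3 uint8, red, green, blue), "fx", "fy", "cx", "cy" (pixels), "rvec" (rotation vector, rad) and "tvec" (3), from world to camera coordinates, as OpenCV has them; the wrist camera has in their place "hand_eye" (4x4, takes a point from camera to tool coordinates, whose origin is the TCP and whose axes are the flange's). Camera axes: x right, y down, z forward; pixel columns grow to the right and rows downward; lengths in m; the calibration is good to about 2 mm. A picture is of the moment at which its call begins: read the wrist's pose just before it. There is no depth.
- sign_off(): hands the job in; it is judged then, once.
Trained networks look in the newest picture that a camera, given by its name, has taken for a name from the list of things; names that differ only in an ending like _2 or _b are one class to them, and where a whole thing is asked for, a point or a joint stands for the part that bears it (a point fixed in the world has none). Each returns a list of dicts, best first, with "confidence" (0 to 1); they miss things now and then, are a little off and sometimes report something else, mostly with a low value. They report only what shows in the picture. A call takes as long as a camera call.
- boxes_of(camera, target): "centre" ([x, y, z] in m, in world coordinates, good to about 4 mm: the middle of the surface that is visible of it).
- tip_of(camera, target): "centre" ([x, y, z] in m, in world coordinates, good to about 4 mm: a listed point, or the origin of a listed thing).
The state is a dict: "time": time; "q": joint angles; "qvel": joint speeds; "joint_torque": joint torques, N m; "ee_pos": TCP position; "ee_rot": TCP orientation; "force": force on the tool from outside, world axes, zero at the start; "wrist_torque": the same for the moment, N m; "finger_gap": finger opening in m; "grasp_force": force on a finger pad.
Only numpy, scipy, OpenCV 4.12 (cv2) and the standard library are available. Lean on these libraries where they do the work, as an engineer would, in place of code of your own. Each camera call takes 0.05 s, during which the arm holds its last target. There are 200 camera calls.

## Task

Open the dry-storage pot so that the bottles in it can be got at: somewhere along its black rim is a finger notch, black in black and easiest found by running a fingertip round the rim. Press the catch inside the notch down with the fingertips until the lid springs, then take the hand away so that the lid swings up and stays open. Leave the pot standing where it is, neither shoved nor picked up, and leave the things lying about it alone.

Things in the scene. Friction and masses are not known exactly. Their poses are not given: they have to be found in the camera images.
- pot: The pot: a clear round jar, narrowing to a rubber foot 142 mm across, with a black screw ring (the rim) and a white lid, 190 mm across and 120 mm tall, 2 to 2.9 kg, loose on the table. Origin: centre of its underside; z up.
- rim_centre (a point): On the pot's axis, level with the top of the rim. The rim is a flat black ring 57 to 95 mm from this point, cut by one notch, open at the top and outside, 40 degrees wide (60 mm at 88 mm from the axis). The notch may lie anywhere on the robot's side, up to 110 degrees either way from world -x as seen from here; the axes of pot and rim_centre do not tell where. The rim does not turn.
- catch (a joint): The black rocker catch in the notch. It carries a rib 52 mm long, 80 to 92 mm from the pot's axis, its top 8 mm below the rim's. Press the rib straight down about 5 mm, to its stop: 2.5 N rising to 8 N; nearer than 68 mm to the axis the finger would block the catch. Angle in rad: 0 at rest, 0.26 at the stop; the lid is let go at about 0.19. It springs back when let go.
- lid (a joint): White disc lid with a blue spot at its centre, 112 mm across, level with the rim, hinged at the rim's inner edge opposite the notch. Angle in rad: 0 shut, 1.35 fully open at its stop. Once the catch lets go, a spring of less than 1 N at the lid's edge lifts it slowly (about 1.5 s); it rests against a hand above it and follows as the hand is taken away.
- ph_pen: Bystander: yellow pen meter with a grey cap, 177 x 38 x 25 mm, lying on the table before the pot; origin at the centre of its underside, long axis y.
- timer: Bystander: white bench timer, 64 x 64 x 19 mm; origin at the centre of its underside.
- marker_pen: Bystander: white marker with a black cap, 121 x 12 x 14 mm; origin at the centre of its underside, long axis y.
- cap_blue_loose: Bystander: blue screw cap, 53 mm across, 25 mm tall; origin at the centre of its underside.
- dropper_bottle_4: Bystander: pale dropper bottle with a dark tip, 29 mm across, 98 mm tall, standing right of the pot; origin at the centre of its underside.
- petri_dish: Bystander: round flat dish, 62 mm across, 14 mm tall; origin at the centre of its underside.

How it is judged:
On the way:
1. the catch in the notch is pressed down by the fingertips, far enough to let the lid go (value of joint catch above 0.2 rad and contact force between the fingers and pot above 1 N), for 0.1 s.
At the end, for the whole second after the job is handed in: the lid stands open by more than 1.1 rad, the catch has sprung back (under 0.08 rad), and the pot stands upright, still, within 25 mm of where it was (value of joint lid above 1.1 rad and value of joint catch below 0.08 rad and distance of pot from where it was at the start of the episode below 0.025 m and angle between pot's own z axis and vertical below 0.05 rad and linear speed of pot below 0.02 m/s); the robot touches nothing.
It fails at once if the pot is lifted more than 8 mm, tipped by more than 0.12 rad or shoved more than 40 mm (height (world z) of pot above 0.008 m or angle between pot's own z axis and vertical above 0.12 rad or distance of pot from where it was at the start of the episode above 0.04 m).
It fails at once if one of the things lying about is moved by more than 20 mm (distance of any of ph_pen, timer, marker_pen, cap_blue_loose, dropper_bottle_4, petri_dish from where it was at the start of the episode above 0.02 m).
It also fails if it takes over 56 s, if anything falls off the work surface, if the arm or the gripper's body presses on something with over 40 N, if the wrist force passes 120 N, or if a joint passes its speed limit or range.

## Working session

There is one attempt and no reset: what is moved stays moved. The work goes in short steps, Python scripts to look and compute and a shell command to move; the robot and the scene stay as the last step left them, time stands still between calls to the robot, and variables do not carry over. Pictures are saved under pics/ and viewed, at most 10 in all, crops included, and the job is handed in when it is done.

```bash
mkdir -p pics; python3 - <<'E'
from workcell import *
import cv2,numpy as np
s=state();print(s['time'],s['ee_pos'],s['ee_rot'],s['finger_gap'])
for c in("scene","top"):
    f=grab_frame(c);cv2.imwrite(f'pics/{c}0.png',f['color'][...,::-1])
    for t in("rim_centre","pot"):print(c,t,tip_of(c,t)[:2])
    print(c,'lid',boxes_of(c,'lid')[:1],'catch',boxes_of(c,'catch')[:2])
E
```

```text
0.0 [ 0.14373693 -0.55649259  0.2388506 ] [-3.11548501e+00 -3.95887665e-01  3.16006650e-04] 0.08549784437955688
scene rim_centre [{'centre': [0.3543, -0.2304, -0.002], 'confidence': 0.46}]
scene pot []
scene lid [{'centre': [0.3968, -0.416, 0.0456], 'confidence': 0.25}] catch [{'centre': [0.5596, 0.1763, 0.013], 'confidence': 0.69}]
top rim_centre [{'centre': [0.5319, -0.1927, 0.1145], 'confidence': 0.73}]
top pot [{'centre': [0.532, -0.1955, -0.0026], 'confidence': 0.64}]
top lid [{'centre': [0.5284, -0.1948, 0.1208], 'confidence': 0.75}] catch [{'centre': [0.4667, -0.1561, 0.1125], 'confidence': 0.8}]
```

View pics/top0.png

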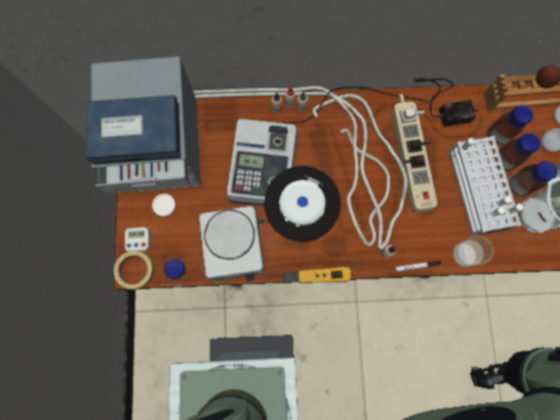

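View pics/scene0.png

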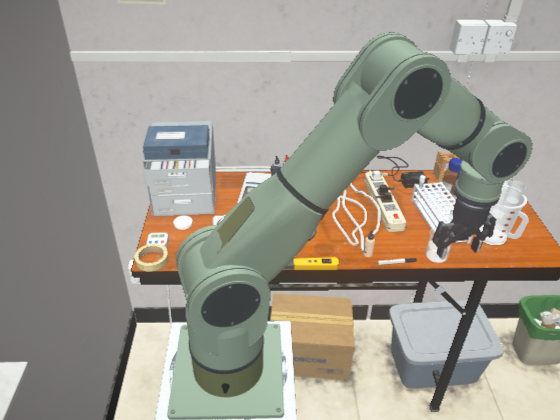

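The top view shows the pot at px (302,202), the pen below it at (318,275) and the dropper bottle to its right at (390,252). The scene camera's view of the pot is blocked by the arm. I'll check the network's catch position with an enhanced crop of the rim.

```bash
python3 - <<'E'
from workcell import *
import cv2,numpy as np
f=grab_frame("top");print('catch',boxes_of("top",'catch')[:3],tip_of("top","rim_centre")[:1])
im=f['color'][...,::-1].copy()
K=np.array([[f['fx'],0,f['cx']],[0,f['fy'],f['cy']],[0,0,1.]])
P=lambda p:cv2.projectPoints(np.array([p],float),np.array(f['rvec']),np.array(f['tvec']),K,None)[0][0,0]
c=np.array([.531,-.1935,.12])
print(P(c),P([.467,-.156,.1125]))
# unwrap rim: mean brightness by angle from world -x toward +y
for a in range(-180,180,10):
    v=[]
    for r in(.062,.07,.078,.084,.09):
        t=np.radians(a);u=P(c+[-r*np.cos(t),r*np.sin(t),0])
        v.append(int(cv2.getRectSubPix(im,(1,1),tuple(map(float,u))).mean()))
    print(a,v,end='; ')
x=cv2.resize(im[155:250,250:355],None,fx=6,fy=6,interpolation=cv2.INTER_CUBIC)
cv2.imwrite('pics/rim.png',np.clip(x.astype(float)*4,0,255).astype(np.uint8))
E
```

```text
catch [{'centre': [0.4646, -0.1559, 0.1112], 'confidence': 0.68}] [{'centre': [0.5348, -0.1931, 0.1147], 'confidence': 0.87}]
[301.61217308 201.80266918] [287.59363885 228.41105359]
-180 [36, 33, 34, 33, 34]; -170 [45, 52, 32, 32, 34]; -160 [141, 59, 33, 33, 33]; -150 [150, 52, 33, 30, 33]; -140 [154, 62, 33, 33, 33]; -130 [51, 51, 33, 31, 32]; -120 [41, 32, 32, 32, 33]; -110 [41, 31, 31, 31, 32]; -100 [37, 31, 32, 31, 33]; -90 [39, 32, 33, 32, 31]; -80 [37, 32, 31, 33, 33]; -70 [40, 34, 32, 34, 31]; -60 [56, 32, 32, 31, 32]; -50 [48, 32, 33, 32, 32]; -40 [39, 32, 31, 31, 33]; -30 [45, 33, 33, 33, 32]; -20 [43, 33, 32, 33, 34]; -10 [38, 34, 35, 34, 33]; 0 [40, 33, 34, 33, 32]; 10 [89, 33, 33, 33, 34]; 20 [51, 33, 34, 33, 34]; 30 [36, 34, 34, 34, 33]; 40 [85, 33, 34, 35, 33]; 50 [46, 32, 33, 32, 32]; 60 [36, 36, 34, 35, 34]; 70 [37, 34, 35, 35, 34]; 80 [35, 35, 35, 36, 35]; 90 [35, 35, 35, 33, 35]; 100 [33, 35, 34, 33, 51]; 110 [33, 35, 34, 33, 36]; 120 [34, 34, 34, 33, 41]; 130 [33, 33, 33, 33, 37]; 140 [34, 34, 34, 33, 35]; 150 [35, 32, 33, 32, 35]; 160 [36, 34, 33, 32, 42]; 170 [36, 32, 33, 32, 34];
```

View pics/rim.png

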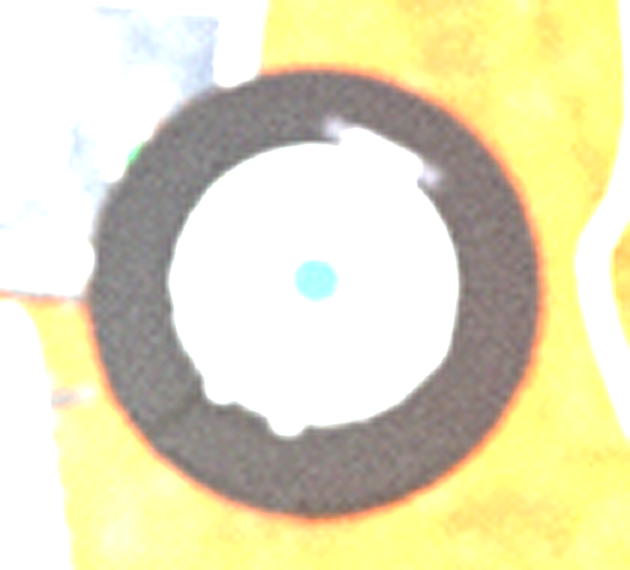

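The hinge shows white at px (385,150) in the crop. Opposite it are two lid bumps at (215,395) and (290,430), and a faint notch edge at (185,410). That puts the notch about 28° from -x towards +y, which agrees with the network's catch position. The target is r = 86 mm, or (0.456, -0.153). I'll close the fingers and go there with tool x radial.

```bash
python3 -m creep '{"slide":[[0.02,-0.016,0],[0.06,-0.047,0],[0.11,-0.085,0],[0.16,-0.124,0],[0.21,-0.163,0],[0.26,-0.202,0],[0.31,-0.241,0],[0.36,-0.28,0],[0.41,-0.318,0.01],[0.46,-0.357,0.02],[0.51,-0.396,0.03],[0.56,-0.435,0.04],[0.61,-0.474,0.05],[0.66,-0.513,0.06],[0.71,-0.551,0.07],[0.76,-0.59,0.09],[0.79,-0.614,0.1],[0.806,-0.626,0.11],[0.806,-0.626,0.118],[0.806,-0.626,0.118]],"angular":[[0,0,0.003],[0,0,0.009],[0,0,0.016],[0,0,0.023],[0,0,0.03],[0,0,0.037],[0,0,0.044],[0,0,0.051],[0,0,0.058],[0,0,0.065],[0,0,0.072],[0,0,0.079],[0,0,0.086],[0,0,0.093],[0,0,0.1],[0,0,0.107],[0,0,0.112],[0,0,0.118],[0,0,0.118],[0,0,0.118]]}' -1 20
python3 - <<'E'
from workcell import *
import cv2,numpy as np
from scipy.spatial.transform import Rotation as R
s=state();print(s['time'],s['ee_pos'],s['q'],s['finger_gap'],s['force'])
print(R.from_rotvec(s['ee_rot']).as_matrix().round(3))
f=grab_frame("wrist");H=np.array(f['hand_eye'])
T=np.eye(4);T[:3,:3]=R.from_rotvec(s['ee_rot']).as_matrix();T[:3,3]=s['ee_pos']
print('cam',(T@H)[:3,3]); print(boxes_of("wrist","catch")[:2],tip_of("wrist","rim_centre")[:1])
im=f['color'][...,::-1].astype(float)
W=np.linalg.inv(T@H)
c=np.array([.532,-.1935,.12]);im=np.clip(im*3,0,255).astype(np.uint8).copy()
for a,r in[(8,.09),(48,.09),(28,.086),(28,0)]:
    t=np.radians(a);p=W@np.append(c+[-r*np.cos(t),r*np.sin(t),0],1);u=(int(f['fx']*p[0]/p[2]+f['cx']),int(f['fy']*p[1]/p[2]+f['cy']));print(a,u)
    cv2.circle(im,u,4,(0,0,255),1)
cv2.imwrite('pics/w1.png',im)
E
```

```text
time: 2.65
ee_pos: [0.4553, -0.1532, 0.18]
ee_rot: [3.048, -0.758, -0.001]
force: [0.4, -0.8, -0.0]
finger_gap: -0.0001
grasp_force: 0.0
2.65 [ 0.45530571 -0.15319825  0.17999467] [ 0.10715754  0.68161165  0.26748661  1.90319736 -0.3006464   0.59623019
 -1.49042223] -0.00011139926523725517 [ 0.40370764 -0.79327822 -0.03616122]
[[ 0.883 -0.469 -0.001]
 [-0.469 -0.883 -0.   ]
 [-0.001  0.    -1.   ]]
cam [ 0.52473625 -0.18987877  0.31518244]
[{'centre': [0.4631, -0.1536, 0.1091], 'confidence': 0.6}, {'centre': [0.4589, 0.2112, 0.014], 'confidence': 0.54}] [{'centre': [0.5289, -0.1965, 0.1202], 'confidence': 0.62}]
8 (320, 232)
48 (233, 232)
28 (277, 234)
28 (277, 104)
```

View pics/w1.png

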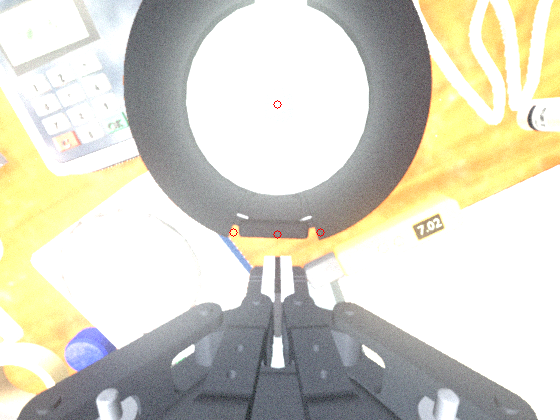

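The wrist picture shows the rib plainly. It spans px x 237–312 and y 220–238, inside a notch with edges at about 233 and 318. My predicted points match it. I'll intersect the pixel rays to get the exact radius.

```bash
python3 - <<'E'
from workcell import *
import numpy as np
from scipy.spatial.transform import Rotation as R
s=state();f=grab_frame("wrist");H=np.array(f['hand_eye'])
T=np.eye(4);T[:3,:3]=R.from_rotvec(s['ee_rot']).as_matrix();T[:3,3]=s['ee_pos'];C=T@H
def hit(u,v,z):
    d=C[:3,:3]@[(u-f['cx'])/f['fx'],(v-f['cy'])/f['fy'],1];p=C[:3,3]+d*(z-C[2,3])/d[2];return p
l=[hit(187,100,.12),hit(369,100,.12),hit(278,195,.12)];print(np.linalg.norm(l[0]-l[1]))
c=(l[0]+l[1])/2;print('c',c)
for q in[(274,229),(274,221),(274,238),(237,229),(312,229)]:
    p=hit(*q,.112);print(q,p.round(4),np.linalg.norm((p-[.532,-.1935,0])[:2]).round(4),'tool',(T[:3,:3].T@(p-s['ee_pos'])).round(4))
E
```

```text
0.11214379415723275
c [ 0.53429703 -0.19587104  0.12      ]
(274, 229) [ 0.4581 -0.152   0.112 ] 0.0847 tool [ 0.0016 -0.0027  0.0686]
(274, 221) [ 0.4636 -0.155   0.112 ] 0.0785 tool [ 0.0078 -0.0027  0.0686]
(274, 238) [ 0.4519 -0.1487  0.112 ] 0.0918 tool [-0.0055 -0.0027  0.0686]
(237, 229) [ 0.4709 -0.1281  0.112 ] 0.0895 tool [ 0.0017 -0.0298  0.0686]
(312, 229) [ 0.4451 -0.1766  0.112 ] 0.0886 tool [0.0016 0.0251 0.0686]
```

The rib sits at r 78.5–92 mm and is about 55 mm long, so it fits the description. I only need a small 2.5 mm sideways correction before going down.

```bash
python3 -m creep '{"slide":[[0.0,-0.003,0.01],[0.0,-0.005,0.03],[0.0,-0.005,0.05],[0.0,-0.005,0.07],[0.0,-0.005,0.085],[0.0,-0.005,0.098],[0.0,-0.005,0.106],[0.0,-0.005,0.11],[0.0,-0.005,0.114],[0.0,-0.005,0.117],[0.0,-0.005,0.12],[0.0,-0.005,0.122],[0.0,-0.005,0.122]],"angular":[[0,0,0],[0,0,0],[0,0,0],[0,0,0],[0,0,0],[0,0,0],[0,0,0],[0,0,0],[0,0,0],[0,0,0],[0,0,0],[0,0,0],[0,0,0]]}'
```

```text
time: 4.15
ee_pos: [0.4566, -0.1505, 0.1193]
ee_rot: [-3.048, 0.76, 0.001]
force: [-2.1, 2.0, 4.6]
finger_gap: 0.0002
grasp_force: 2.4
```

```bash
python3 -m creep '{"slide":[[0,0,0.002],[0,0,0.004],[0,0,0.006],[0,0,0.006],[0,0,0.006]],"angular":[[0,0,0],[0,0,0],[0,0,0],[0,0,0],[0,0,0]]}'
```

```text
time: 4.65
ee_pos: [0.4565, -0.1504, 0.1165]
ee_rot: [-3.048, 0.76, 0.001]
force: [-4.5, 2.8, 7.4]
finger_gap: 0.0001
grasp_force: 3.7
```

```bash
python3 -m creep '{"slide":[[0,0,0.001],[0,0,0.002],[0,0,0.003],[0,0,0.004],[0,0,0.004],[0,0,0.004]],"angular":[[0,0,0],[0,0,0],[0,0,0],[0,0,0],[0,0,0],[0,0,0]]}'
python3 - <<'E'
from workcell import *
import cv2
f=grab_frame("wrist");cv2.imwrite('pics/w2.png',f['color'][...,::-1])
E
```

```text
time: 5.25
ee_pos: [0.4564, -0.1503, 0.1145]
ee_rot: [-3.048, 0.76, 0.002]
force: [-4.6, 3.0, 8.5]
finger_gap: 0.0001
grasp_force: 4.3
```

View pics/w2.png

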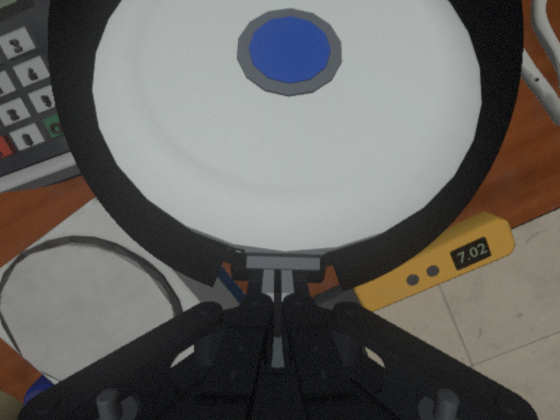

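The lid now looks wider relative to the rim (about px 95–480 against 50–520), so it seems to have lifted already. I'll press 1 mm more and hold to be sure of the 0.1 s.

```bash
python3 -m creep '{"slide":[[0,0,0.001],[0,0,0.002],[0,0,0.002],[0,0,0.002]],"angular":[[0,0,0],[0,0,0],[0,0,0],[0,0,0]]}'
```

```text
time: 5.7
ee_pos: [0.4564, -0.1503, 0.1137]
ee_rot: [-3.048, 0.76, 0.001]
force: [-6.0, 3.6, 15.8]
finger_gap: 0.0003
grasp_force: 8.1
```

The force rose to 16 N, so the catch is at its stop. Now I'll take the hand up and outward.

```bash
python3 -m creep '{"slide":[[0,0,-0.01],[-0.003,0,-0.03],[-0.01,0,-0.05],[-0.025,0,-0.075],[-0.04,0,-0.1],[-0.06,0,-0.13],[-0.08,0,-0.16],[-0.1,0,-0.19],[-0.12,0,-0.23],[-0.14,0,-0.27],[-0.15,0,-0.31],[-0.16,0,-0.35],[-0.16,0,-0.38],[-0.16,0,-0.4],[-0.16,0,-0.4],[-0.16,0,-0.4],[-0.16,0,-0.4],[-0.16,0,-0.4],[-0.16,0,-0.4],[-0.16,0,-0.4]],"angular":[[0,0,0],[0,0,0],[0,0,0],[0,0,0],[0,0,0],[0,0,0],[0,0,0],[0,0,0],[0,0,0],[0,0,0],[0,0,0],[0,0,0],[0,0,0],[0,0,0],[0,0,0],[0,0,0],[0,0,0],[0,0,0],[0,0,0],[0,0,0]]}'
python3 - <<'E'
from workcell import *
import cv2,numpy as np
a=grab_frame("top")['color'];print(tip_of("top","pot")[:1],tip_of("top","rim_centre")[:1],boxes_of("top","lid")[:1])
b=grab_frame("wrist")['color']
cv2.imwrite('pics/e.png',np.vstack([cv2.resize(a[100:310,100:450],(500,300)),cv2.resize(b,(500,300))])[...,::-1])
E
```

```text
time: 7.7
ee_pos: [0.3862, -0.1131, 0.3131]
ee_rot: [-3.048, 0.76, 0.001]
force: [0.8, 0.3, -0.3]
finger_gap: 0.0002
grasp_force: 0.0
[{'centre': [0.5354, -0.1935, 0.0002], 'confidence': 0.72}] [{'centre': [0.4082, -0.4114, -0.0003], 'confidence': 0.69}] [{'centre': [0.5535, -0.2114, 0.2265], 'confidence': 0.78}]
```

View pics/e.png

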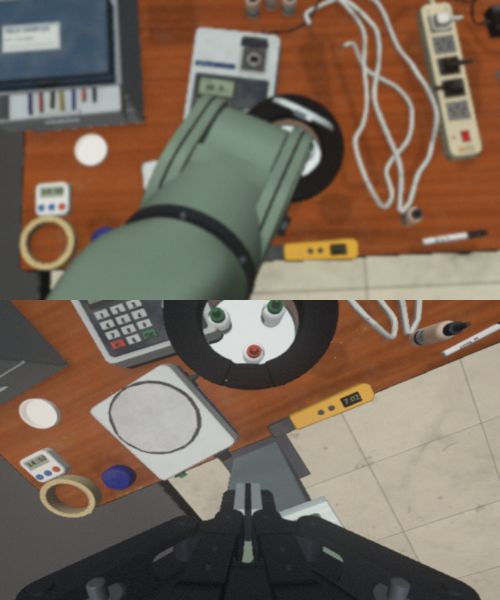

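The wrist view shows the inside of the pot with its bottles and the notch empty. In the top view the lid stands edge-on at px (300,110), the pot has not moved, and nothing else has shifted. I'll let it settle for a second and then hand in.

```bash
python3 -m creep '{"slide":[[0,0,0],[0,0,0],[0,0,0],[0,0,0],[0,0,0],[0,0,0],[0,0,0],[0,0,0],[0,0,0],[0,0,0]],"angular":[[0,0,0],[0,0,0],[0,0,0],[0,0,0],[0,0,0],[0,0,0],[0,0,0],[0,0,0],[0,0,0],[0,0,0]]}' && python3 -c "
from workcell import *
print(sign_off())"
```

```text
time: 8.95
ee_pos: [0.3863, -0.1131, 0.3133]
ee_rot: [-3.048, 0.76, 0.0]
force: [-0.1, -0.2, -0.5]
finger_gap: 0.0001
grasp_force: 0.0
the job is handed in; nothing more can be done
None
```

The pot is open: I pressed the catch to its stop and the lid swung up and stayed up. In the last pictures the pot had not visibly moved and the things around it looked undisturbed. I handed the job in at about 9 s; no verdict came back.

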